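# Weigh out hex nuts on the counter scale

## Task

Weigh out the customer's order: thread steel nuts from the mat, one at a time, onto the red pin of the counter scale, each let down flat onto the disc or the nut below, until the needle stands in the green band, then stop and leave the other nuts on the mat or counter. The scale is delicate: feel for the pin with only a light touch (never more than 18 N, which only a blow or driving the pan against its stop would give), do not drop nuts onto it, and leave the other goods where they are.

Things in the scene. Friction and masses are not known exactly. Their poses are not given: they have to be found in the camera images.
- scale: Counter scale, fixed: blue housing 66 mm high, spanning from 120 mm on its -x side to 240 mm on its +x side of the origin, 100 mm to each side. Origin on the counter under the disc's axis; x is the scale's long axis, pointing to the dial.
- pan_axis (a point): Axis of the dark round disc (104 mm diameter) on the scale's pan, at the disc's top face: 100 mm above the counter unloaded, sinking with the pan. A red upright pin (20 mm diameter, 54 mm tall above the disc, 2 mm chamfer on top) stands 9 mm OFF this axis. The stiff disc may be set at any angle, so the pin's direction from here differs each time and is not measured: look or feel for it.
- pan: The scale's sprung pan with disc, pin and tin. Origin 100 mm below pan_axis, axes of the scale. Steel plate 4 mm below pan_axis, from 122 mm at -x to 78 mm at +x, 90 mm to each side. A low tin of bolts (40 x 110 x 26 mm, middle 95 mm to -x) is fixed on it, its unknown weight counted. Pushed down it gives like a spring, 500 N/m, to a hard stop at 16 mm sink.
- needle (a joint): Red needle on the white dial, 50 mm from hub to tip, rad, clockwise from above; 0 points to the pan (scale's -x). 5.49 rad per kg on the pan, tin included (a nut: 0.71 rad); 280 rad per metre the pan sinks, so a push on the pan or pin shows too; stop at 4.5 rad. Green band: 2.47 to 3.30 rad (450 to 600 g). Settles within about 0.5 s.
- dial_center (a point): Centre of the dial, a 150 mm disc facing up on the scale's housing, 75 mm above the counter, 165 mm from the disc's axis along the scale's x.
- nut0_c (a point): Centre (9 mm above its underside) of a loose zinc-grey steel hex nut: 41 mm across flats, 18 mm high, bore 25 mm (so 2.5 mm play all round on the pin), 130 g. It lies on a black rubber mat 4 mm thick. Local x is square to one pair of flats; flats come every 60 degrees. z up. Neighbouring nuts are about 100 mm apart.
- nut1_c (a point): Centre (9 mm above its underside) of a loose zinc-grey steel hex nut: 41 mm across flats, 18 mm high, bore 25 mm (so 2.5 mm play all round on the pin), 130 g. It lies on a black rubber mat 4 mm thick. Local x is square to one pair of flats; flats come every 60 degrees. z up. Neighbouring nuts are about 100 mm apart.
- nut2_c (a point): Centre (9 mm above its underside) of a loose zinc-grey steel hex nut: 41 mm across flats, 18 mm high, bore 25 mm (so 2.5 mm play all round on the pin), 130 g. It lies on a black rubber mat 4 mm thick. Local x is square to one pair of flats; flats come every 60 degrees. z up. Neighbouring nuts are about 100 mm apart.
- nut3_c (a point): Centre (9 mm above its underside) of a loose zinc-grey steel hex nut: 41 mm across flats, 18 mm high, bore 25 mm (so 2.5 mm play all round on the pin), 130 g. It lies on a black rubber mat 4 mm thick. Local x is square to one pair of flats; flats come every 60 degrees. z up. Neighbouring nuts are about 100 mm apart.
- paint_can: Bystander, not part of the job: paint can, 100 mm diameter, 115 mm tall. Origin at the centre of its underside.
- putty_can: Bystander, not part of the job: orange-labelled can, 80 mm diameter, 90 mm tall. Origin at the centre of its underside.
- hammer: Bystander, not part of the job: hammer lying down.
- brush: Bystander, not part of the job: paint brush lying down.
- tape: Bystander, not part of the job: yellow ring of tape, 90 mm diameter, 20 mm high. Origin at the centre of its underside.
- socket0: Bystander, not part of the job: green plastic pipe socket, 34 mm diameter, 36 mm tall, standing on the mat. Origin at the centre of its underside.
- socket1: Bystander, not part of the job: second green plastic pipe socket, like socket0. Origin at the centre of its underside.

How it is judged (in metres and radians):
On the way:
1. a first nut is threaded on the pin (((horizontal distance between nut0_c and pan_axis below 0.014 m and z of nut0_c in the frame of pan_axis below 0.052 m and angle between nut0_c's own z axis and vertical below 0.2 rad) or (horizontal distance between nut1_c and pan_axis below 0.014 m and z of nut1_c in the frame of pan_axis below 0.052 m and angle between nut1_c's own z axis and vertical below 0.2 rad) or (horizontal distance between nut2_c and pan_axis below 0.014 m and z of nut2_c in the frame of pan_axis below 0.052 m and angle between nut2_c's own z axis and vertical below 0.2 rad) or (horizontal distance between nut3_c and pan_axis below 0.014 m and z of nut3_c in the frame of pan_axis below 0.052 m and angle between nut3_c's own z axis and vertical below 0.2 rad))), for 0.2 s.
At the end, for the whole second after the job is handed in: Needle at rest in the green band (2.47 to 3.30 rad); every nut either threaded on the pin (centre within 14 mm of pan_axis, under 52 mm above it, tilt under 0.2 rad) or lying off the scale (centre below 35 mm height, over 100 mm from pan_axis) (value of joint needle between 2.47 and 3.3 rad and velocity of joint needle between -0.1 and 0.1 rad/s and ((horizontal distance between nut0_c and pan_axis below 0.014 m and z of nut0_c in the frame of pan_axis below 0.052 m and angle between nut0_c's own z axis and vertical below 0.2 rad) or (height (world z) of nut0_c below 0.035 m and horizontal distance between nut0_c and pan_axis above 0.1 m)) and ((horizontal distance between nut1_c and pan_axis below 0.014 m and z of nut1_c in the frame of pan_axis below 0.052 m and angle between nut1_c's own z axis and vertical below 0.2 rad) or (height (world z) of nut1_c below 0.035 m and horizontal distance between nut1_c and pan_axis above 0.1 m)) and ((horizontal distance between nut2_c and pan_axis below 0.014 m and z of nut2_c in the frame of pan_axis below 0.052 m and angle between nut2_c's own z axis and vertical below 0.2 rad) or (height (world z) of nut2_c below 0.035 m and horizontal distance between nut2_c and pan_axis above 0.1 m)) and ((horizontal distance between nut3_c and pan_axis below 0.014 m and z of nut3_c in the frame of pan_axis below 0.052 m and angle between nut3_c's own z axis and vertical below 0.2 rad) or (height (world z) of nut3_c below 0.035 m and horizontal distance between nut3_c and pan_axis above 0.1 m))); the robot touches nothing.
It fails at once if the scale (pan, pin, disc or tin) is pushed or struck with more than 18 N (contact force between anything else and pan above 18 N).
It fails at once if a nut is dropped down the pin: it moves faster than 0.6 m/s while on the pin ((linear speed of nut0 above 0.6 m/s and horizontal distance between nut0_c and pan_axis below 0.014 m and z of nut0_c in the frame of pan_axis below 0.052 m) or (linear speed of nut1 above 0.6 m/s and horizontal distance between nut1_c and pan_axis below 0.014 m and z of nut1_c in the frame of pan_axis below 0.052 m) or (linear speed of nut2 above 0.6 m/s and horizontal distance between nut2_c and pan_axis below 0.014 m and z of nut2_c in the frame of pan_axis below 0.052 m) or (linear speed of nut3 above 0.6 m/s and horizontal distance between nut3_c and pan_axis below 0.014 m and z of nut3_c in the frame of pan_axis below 0.052 m)).
It fails at once if a bystander is shifted by more than 40 mm (distance of any of paint_can, putty_can, hammer, brush, tape, socket0, socket1 from where it was at the start of the episode above 0.04 m).
It also fails if it takes over 72 s, if anything falls off the work surface, if the arm or the gripper's body presses on something with over 40 N, if the wrist force passes 120 N, or if a joint passes its speed limit or range.

## Robot

A 6-joint arm with a two-finger parallel gripper is mounted at the origin on the work surface. World frame = base frame: x ahead of the robot, y to its left, z up, the work surface at z = 0. Lengths are in mm, angles in degrees, forces in N, time in s.
With the tool pointing down it reaches from about 350 to 975 mm from the base axis. Payload 17.4 kg.
Tool frame: the origin (TCP) lies at the very end of the fingers, on their centre line; the grasp point (between the pads) lies 19 mm behind it; z points along the fingers, y is the line along which they close (so a half turn about z gives the same grasp; the last joint's range is limited). The gripper opens to 85 mm and grips with 20 to 120 N. Pads are 22 mm wide; open, the fingers measure 114 mm over their backs; the gripper's body (76 mm by 85 mm) begins 54 mm behind the grasp point. The pads swing forward as they close: fully open they stand 13 mm farther back than shut.
Start: joints at [-75.332, 6.646, 82.598, -0, 90.757, -2.166], TCP at [195.465, -646.085, 196.603] pointing down, gripper open.
Joint ranges: [-162.19, 162.19], [-47.58, 125.68], [4.15, 143.07], [-65.23, 245.23], [0.69, 171.88], [-170.13, 170.13]. Speed limits (degrees/s): [108.29, 108.29, 127.2, 180, 180, 180].

## Interface

Orientations are given as a 3x3 rotation matrix whose columns are the frame's x, y, z axes.
In Python, from bench import sense, camera, calibration, hand_in gives the robot as it stands.
- The arm moves only by the shell command python3 -m inch 'ROWS' [OPENING] [FORCE]. ROWS is JSON, a list of rows, each an object of numbers: "x", "y", "z": the shift along the world's x, y, z in m; "turn": the turn about the world's z in degrees. A call has 1 to 20 rows; each row shifts and turns the commanded pose from where the row before left it; what a row does not reach is not made up. A row lasts 1/8 s, in which the tool goes at most 62.5 mm and 10.7 degrees, less where a joint would pass 70% of its speed; a pose out of reach is approached as far as the arm can. A call with a gripper value outside its range is refused whole. OPENING is the opening, from 0 (shut) to 1 (fully open), set as the call begins (- or left out, the last holds). The fingers move at their own pace and stop on an object; FORCE is the grip in N (left out, the last holds). Time passes only in rows, so rows that do not move let the fingers close. It gives the time, the measured TCP pose, the force, the opening and the grip force at its end, in the units of the state.
- sense(): the state, without advancing time (a new reading comes with each control period).
- camera(name): name is "side" or "top"; returns the picture (400x640x3 uint8, red, green, blue); there is no depth.
- calibration(name): a dict with "fx", "fy", "cx", "cy" (pixels), "k1" (the pictures are not rectified: a ray, as slopes to the right and down, at radius r is drawn at 1 + k1 r^2 times it, then the intrinsics apply), "extrinsics" (4x4, takes a point from camera to world coordinates). Camera axes: x right, y up, looking along -z (the intrinsics and any distortion apply to the point x, -y, -z); pixel columns grow to the right and rows downward; lengths in mm; the calibration is good to about 2 mm. A picture is of the moment at which its call begins. calibration takes no time and is no camera call.
- hand_in(): hands the job in; it is judged then, once.
The state is a dict: "clock": time; "qpos": joint angles; "dq": joint speeds; "joint_efforts": joint torques, N m; "eef_pos": TCP position; "orientation": TCP orientation; "wrist_force": force on the tool from outside, world axes, zero at the start; "ft_torque": the same for the moment, N m; "gripper_width": opening from 0.0 (shut) to 1.0 (fully open); "grip_force": force on a finger pad.
Only numpy, scipy, OpenCV 4.12 (cv2) and the standard library are available. Lean on these libraries where they do the work, as an engineer would, in place of code of your own. Each camera call takes 0.05 s, during which the arm holds its last target. There are 200 camera calls.

## Working session

There is one attempt and no reset: what is moved stays moved. The work goes in short steps, Python scripts to look and compute and a shell command to move; the robot and the scene stay as the last step left them, time stands still between calls to the robot, and variables do not carry over. Pictures are saved under pics/ and viewed, at most 10 in all, crops included, and the job is handed in when it is done.

```bash
mkdir -p pics
python3 - <<'E'
from bench import *
import cv2,numpy as np
for n in("top","side"):
    im=camera(n);cv2.imwrite(f"pics/{n}0.png",im[:,:,::-1]);c=calibration(n);print(n,{k:(np.round(v,3).tolist()) for k,v in c.items()})
s=sense();print(s)
E
```

```text
top {'fx': 368.956, 'fy': 368.956, 'cx': 321.693, 'cy': 201.409, 'k1': -0.05, 'extrinsics': [[-0.022, 0.988, -0.15, 305.912], [-1.0, -0.022, 0.001, 20.068], [-0.003, 0.15, 0.989, 1444.67], [0.0, 0.0, 0.0, 1.0]]}
side {'fx': 438.434, 'fy': 438.434, 'cx': 323.899, 'cy': 199.937, 'k1': -0.097, 'extrinsics': [[0.998, 0.021, -0.056, 461.446], [-0.056, 0.667, -0.743, -934.998], [0.022, 0.745, 0.667, 979.401], [0.0, 0.0, 0.0, 1.0]]}
{'clock': 0.1, 'qpos': array([-7.53338818e+01,  6.67008779e+00,  8.26311697e+01,  2.29242526e-03,
        9.07580398e+01, -2.16731414e+00]), 'dq': array([-0.06296057,  0.04192763, -0.00046875,  0.04945788, -0.17755598,
        0.00303402]), 'joint_efforts': array([ 2.82258930e-03, -7.33667135e+01, -6.33789110e+01,  3.59472938e-05,
        5.24895862e-03, -4.01870682e-05]), 'eef_pos': array([ 195.40648017, -645.87598862,  195.95930565]), 'orientation': array([[ 9.57150545e-01,  2.89590719e-01, -2.23327169e-04],
       [ 2.89590795e-01, -9.57150014e-01,  1.01134187e-03],
       [ 7.91176183e-05, -1.03267992e-03, -9.99999464e-01]]), 'wrist_force': array([-0.45857489,  0.5418506 , -0.59487944]), 'ft_torque': array([-0.01426854, -0.03451059,  0.01479566]), 'grip_force': 0.0, 'gripper_width': 0.9964618400226605}
```

View pics/top0.png

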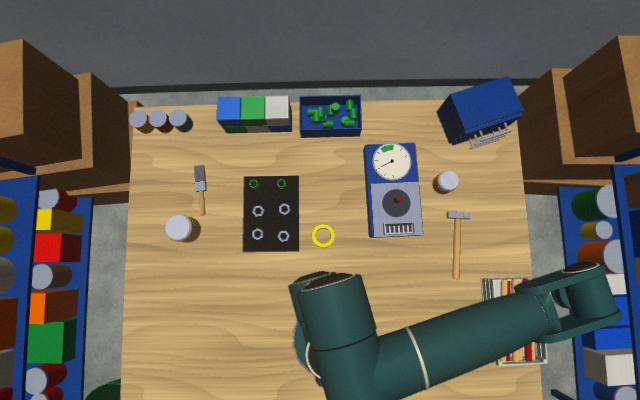

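View pics/side0.png

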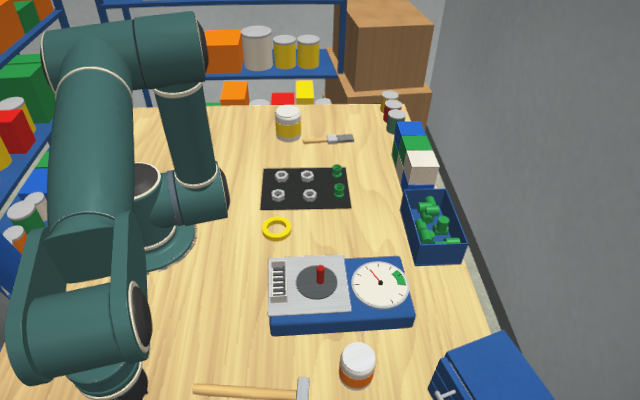

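```bash
cat > h.py <<'E'
import cv2,numpy as np
from bench import *
def ray(n,uv):
    c=calibration(n);K=np.array([[c['fx'],0,c['cx']],[0,c['fy'],c['cy']],[0,0,1]])
    uv=np.array(uv,float).reshape(-1,1,2)
    p=cv2.undistortPoints(uv,K,np.array([c['k1'],0,0,0]))[:,0]
    E=np.array(c['extrinsics']);d=np.c_[p[:,0],-p[:,1],-np.ones(len(p))]@E[:3,:3].T
    return E[:3,3],d
def plane(n,uv,z):
    o,d=ray(n,uv);return o+d*((z-o[2])/d[:,2])[:,None]
def tri(a,b):
    o1,d1=ray('top',[a]);o2,d2=ray('side',[b]);d1=d1[0];d2=d2[0]
    t=np.linalg.lstsq(np.c_[d1,-d2],o2-o1,rcond=None)[0]
    p,q=o1+t[0]*d1,o2+t[1]*d2
    return (p+q)/2,np.linalg.norm(p-q)
def blobs(m,amin=3):
    n,l,s,c=cv2.connectedComponentsWithStats(m.astype(np.uint8));return [(s[i,4],c[i].round(2),s[i,:4]) for i in range(1,n) if s[i,4]>=amin]
def red(im):
    i=im.astype(int);return (i[...,0]>90)&(i[...,0]>2*i[...,1])&(i[...,0]>2*i[...,2])
E
python3 - <<'E'
from h import *
t=cv2.imread('pics/top0.png')[:,:,::-1];s=cv2.imread('pics/side0.png')[:,:,::-1]
def box(m,x0,y0,x1,y1):
    o=np.zeros_like(m);o[y0:y1,x0:x1]=m[y0:y1,x0:x1];return o
for n,im,b in(('top',t,(246,202,297,246)),('side',s,(264,168,328,206))):
    g=im.min(2)>75
    for a,c,_ in blobs(box(g,*b),15): print(n,'nut',a,c,plane(n,c,22)[0].round(1))
for n,im,b in(('top',t,(365,145,420,235)),('side',s,(270,255,412,330))):
    for a,c,bb in blobs(box(red(im),*b),2): print(n,'red',a,c,bb)
# disc & pan dark
for n,im,b in(('top',t,(377,183,419,222)),('side',s,(290,258,345,302))):
    print(n,'disc',blobs(box((im.max(2)<95),*b),60))
for n,im,b in(('top',t,(365,140,418,184)),('side',s,(345,258,415,312))):
    print(n,'dial',blobs(box((im.min(2)>150),*b),60))
A=cv2.resize(t[130:252,240:430],None,fx=4,fy=4,interpolation=2)
B=cv2.resize(s[160:320,255:415],None,fx=3.7,fy=3.7,interpolation=2)
cv2.imwrite('pics/a.png',A[:,:,::-1]);cv2.imwrite('pics/b.png',B[:,:,::-1])
E
```

```text
top nut 74 [283.95 208.72] [496.6 166.6  22. ]
top nut 72 [257.61 210.69] [491.2 269.4  22. ]
top nut 74 [256.99 233.58] [402.2 271.5  22. ]
top nut 73 [283.15 235.86] [391.3 170.5  22. ]
side nut 19 [273. 168.] [370.9 306.8  22. ]
side nut 141 [281.34 175.71] [401.2 262.   22. ]
side nut 136 [306.91 175.58] [490.2 260.   22. ]
side nut 155 [277.66 194.77] [390.7 161.5  22. ]
side nut 155 [309.39 194.77] [495.6 158.2  22. ]
top red 23 [398.61 197.78] [396 196   6   5]
side red 123 [319.98 274.32] [317 266   8  18]
side red 3 [372. 272.] [371 271   3   3]
side red 4 [376.5 277.5] [375 276   4   4]
top disc [(np.int32(565), array([395.83, 202.85]), array([383, 189,  27,  28], dtype=int32))]
side disc [(np.int32(125), array([316.78, 294.38]), array([299, 290,  34,   9], dtype=int32))]
top dial [(np.int32(922), array([392.04, 161.79]), array([374, 143,  36,  37], dtype=int32))]
side dial [(np.int32(1951), array([379.1 , 284.95]), array([352, 261,  58,  47], dtype=int32)), (np.int32(143), array([346.65, 296.35]), array([345, 271,   6,  41], dtype=int32))]
```

View pics/a.png

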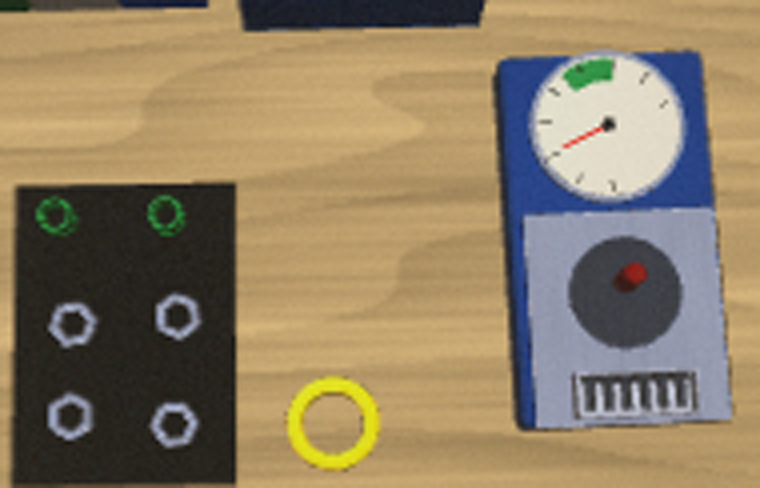

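View pics/b.png

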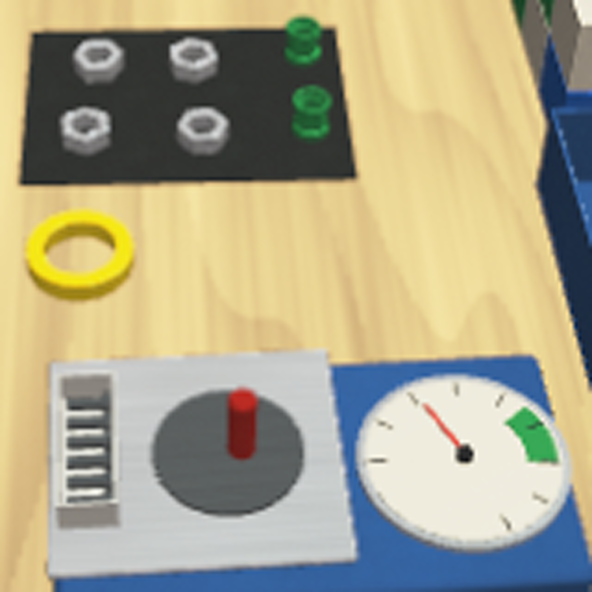

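```bash
cat > m.py <<'E'
from h import *
t=cv2.imread('pics/top0.png')[:,:,::-1];s=cv2.imread('pics/side0.png')[:,:,::-1]
g=cv2.resize(t[200:250,240:300].min(2),None,fx=8,fy=8,interpolation=cv2.INTER_CUBIC)
cs,_=cv2.findContours((g>85).astype(np.uint8),cv2.RETR_EXTERNAL,cv2.CHAIN_APPROX_NONE)
for c in cs:
    if cv2.contourArea(c)<2000: continue
    uv=(c[:,0]+.5)/8-.5+[240,200];p=plane('top',uv,22)[:,:2]
    m=cv2.moments(p.astype(np.float32).reshape(-1,1,2));ctr=np.array([m['m10'],m['m01']])/m['m00'];q=p-ctr
    a=np.arctan2(q[:,1],q[:,0]);r=np.hypot(*q.T);gr=np.linspace(-np.pi,np.pi,360,endpoint=False);o=np.argsort(a)
    rr=np.interp(gr,a[o],r[o],period=2*np.pi);f=(rr*np.exp(-6j*gr)).mean()
    vert=np.degrees(-np.angle(f)/6)%60   # vertex direction
    print('nut',ctr.round(1),'flat normal deg mod60',round((vert+30)%60,1),'amp',round(2*abs(f),2),'area',round(m['m00']))
# pin and scale
print('disc', plane('top',[395.83,202.85],96)[0], 'dial ellipse:')
for n,im,z in(('top',t,75),('side',s,75)):
    R=(370,140,414,184) if n=='top' else (350,259,412,309)
    m=np.zeros(im.shape[:2],np.uint8);m[R[1]:R[3],R[0]:R[2]]=(im.min(2)>140)[R[1]:R[3],R[0]:R[2]]
    c=max(cv2.findContours(m,0,cv2.CHAIN_APPROX_NONE)[0],key=cv2.contourArea);h=cv2.convexHull(c);e=cv2.fitEllipse(h);print(n,e,plane(n,e[0],z)[0].round(1))
for n,im,R in(('side',s,(312,262,330,290)),('top',t,(390,190,406,206))):
    m=red(im)
    ys,xs=np.where(m[R[1]:R[3],R[0]:R[2]]);print(n,[(y+R[1],xs[ys==y].min()+R[0],xs[ys==y].max()+R[0]) for y in np.unique(ys)])
print('side mid',plane('side',[320,274.32],122)[0],'top edge',plane('side',[320,265.5],149.6)[0],'bottom',plane('side',[320,284],95.6)[0])
print('top mid',plane('top',[398.61,197.78],130)[0])
E
python3 m.py
```

```text
nut [392.1 170.7] flat normal deg mod60 5.0 amp 0.79 area 1452
nut [401.8 271. ] flat normal deg mod60 29.9 amp 0.91 area 1461
nut [491.7 269.1] flat normal deg mod60 9.8 amp 1.03 area 1478
nut [497.1 166.7] flat normal deg mod60 36.5 amp 0.86 area 1449
nut [447.3 334.3] flat normal deg mod60 29.5 amp 10.41 area 1999
disc [ 499.34331496 -254.96052167   96.        ] dial ellipse:
top ((391.4204406738281, 160.90550231933594), (36.40286636352539, 38.28540802001953), 126.57374572753906) [ 664.8 -251.    75. ]
side ((382.9679870605469, 281.92620849609375), (50.272212982177734, 64.00749969482422), 75.15555572509766) [ 672.3 -249.2   75. ]
side [(np.int64(266), np.int64(317), np.int64(322)), (np.int64(267), np.int64(317), np.int64(323)), (np.int64(268), np.int64(317), np.int64(324)), (np.int64(269), np.int64(317), np.int64(323)), (np.int64(270), np.int64(317), np.int64(323)), (np.int64(271), np.int64(317), np.int64(323)), (np.int64(272), np.int64(317), np.int64(323)), (np.int64(273), np.int64(317), np.int64(323)), (np.int64(274), np.int64(317), np.int64(323)), (np.int64(275), np.int64(317), np.int64(323)), (np.int64(276), np.int64(317), np.int64(323)), (np.int64(277), np.int64(317), np.int64(323)), (np.int64(278), np.int64(317), np.int64(323)), (np.int64(279), np.int64(317), np.int64(323)), (np.int64(280), np.int64(317), np.int64(323)), (np.int64(281), np.int64(317), np.int64(323)), (np.int64(282), np.int64(317), np.int64(322)), (np.int64(283), np.int64(318), np.int64(322))]
top [(np.int64(196), np.int64(397), np.int64(400)), (np.int64(197), np.int64(396), np.int64(401)), (np.int64(198), np.int64(396), np.int64(401)), (np.int64(199), np.int64(397), np.int64(401)), (np.int64(200), np.int64(398), np.int64(399))]
side mid [ 508.71638229 -254.89106137  122.        ] top edge [ 508.55025761 -249.62435033  149.6       ] bottom [ 508.64514215 -264.52171068   95.6       ]
top mid [ 512.75252522 -259.08029411  130.        ]
```

```bash
python3 -m inch '[{"z":0.04},{"x":0.018,"y":0.048,"turn":-2},{"x":0.018,"y":0.048,"turn":-2},{"x":0.018,"y":0.048,"turn":-2},{"x":0.018,"y":0.048,"turn":-2},{"x":0.018,"y":0.048,"turn":-2},{"x":0.018,"y":0.048},{"x":0.018,"y":0.048},{"x":0.018,"y":0.048},{"x":0.018,"y":0.048},{"x":0.018,"y":0.048},{"x":0.018,"y":0.048},{"x":0.018,"y":0.048},{"x":0.018,"y":0.048},{"x":0.018,"y":0.048},{"x":0.018,"y":0.048},{"x":0.018,"y":0.048},{"x":0.014,"y":0.045},{}]' 0.65 40
python3 - <<'E'
from h import *
t=cv2.imread('pics/top0.png')[:,:,::-1];s=cv2.imread('pics/side0.png')[:,:,::-1]
# needle tip directions on plane 78
for n,h,tp in(('top',(391.5,160.6),(380.6,166.4)),('side',(380.2,282),(369.6,269.2))):
    H,T=plane(n,[h,tp],78); d=(T-H)[:2]; print(n,d,'needle',np.radians(180)-np.arctan2(d[1],d[0])+0.024)
im=s.astype(int);r=im[...,0]-im[...,1]
print(r[266:286,366:384])
E
```

```text
top [-21.85670709  42.7921399 ] needle 1.1225742274211843
side [-21.8094771   43.09118152] needle 1.1262616033521557
[[  6   4   3   2   3   3   2   3   3   3   3   2   5   3   2   3   3   2]
 [  5   4   3   2   3   3   3   3   3   2   3   3   3   2   3   3   2   2]
 [  6   5   3   3   3   3   2   3   3   3   3   2   3   3   3   2   3   3]
 [  3   5   3  45  64   9   3   2   3   3   3   3   2   2   3   3   3   3]
 [  2   3   3  21  90  71   9   3   3   3   2   2   3   3   3   3   3   3]
 [  2   3   2   4  39 123  73   8   2   2   3   3   3   3   3   3   3   3]
 [  2   3   2   2   5  55 136  44   6   3   3   3   3   3   3   3   3   3]
 [  2   3   3   2   2   5  66 127  12   3   3   3   3   3   3   3   3   3]
 [  2   3   3   2   2   3   7  86 107  11   3   3   3   3   3   3   3   3]
 [  2   2   2   3   3   3   3  21 100  77   9   3   3   3   3   3   3   3]
 [  2   3   3   3   3   3   3   4  40 131  79   8   3   3   3   3   3   3]
 [  3   3   3   3   3   3   3   3   4  43 147  82   8   3   3   3   3   3]
 [  3   3   3   3   3   3   3   3   3   4  60 150  42   5   3   3   3   3]
 [  3   3   3   3   3   3   3   3   3   3   4  88 156   8   3   3   3   3]
 [  3   3   3   3   3   3   3   3   3   3   3   4  89  55   9   2   3   3]
 [  3   3   3   3   3   3   3   3   3   3   3   3   7   6   1   0   3   3]
 [  3   3   3   3   3   3   3   3   3   3   3   3   3   0   0   0   0   3]
 [  3   3   3   3   3   3   3   3   3   3   3   3   3   0   0  -1   2   4]
 [  3   3   3   3   3   3   3   3   3   3   3   3   4   2   0   2   4   3]
 [  3   3   3   3   3   3   3   3   3   3   3   3   3   6   6   7   3   3]]invalid input at $[0]: expected keys x, y, z, turn
```

```bash
python3 -m inch '[{"x":0,"y":0,"z":0.04,"turn":0},{"x":0.018,"y":0.048,"z":0,"turn":-2},{"x":0.018,"y":0.048,"z":0,"turn":-2},{"x":0.018,"y":0.048,"z":0,"turn":-2},{"x":0.018,"y":0.048,"z":0,"turn":-2},{"x":0.018,"y":0.048,"z":0,"turn":-2},{"x":0.018,"y":0.048,"z":0,"turn":0},{"x":0.018,"y":0.048,"z":0,"turn":0},{"x":0.018,"y":0.048,"z":0,"turn":0},{"x":0.018,"y":0.048,"z":0,"turn":0},{"x":0.018,"y":0.048,"z":0,"turn":0},{"x":0.018,"y":0.048,"z":0,"turn":0},{"x":0.018,"y":0.048,"z":0,"turn":0},{"x":0.018,"y":0.048,"z":0,"turn":0},{"x":0.018,"y":0.048,"z":0,"turn":0},{"x":0.018,"y":0.048,"z":0,"turn":0},{"x":0.018,"y":0.048,"z":0,"turn":0},{"x":0.014,"y":0.045,"z":0,"turn":0},{"x":0,"y":0,"z":0,"turn":0}]' 0.65 40
```

```text
clock: 2.48
eef_pos: [497.5, 169.2, 235.6]
orientation: [[0.993, 0.122, -0.002], [0.122, -0.993, -0.0], [-0.002, -0.0, -1.0]]
wrist_force: [0.4, 0.6, 0.0]
gripper_width: 0.65
grip_force: 0.0
```

```bash
python3 -m inch '[{"x":0,"y":-0.0025,"z":-0.05,"turn":0},{"x":0,"y":0,"z":-0.05,"turn":0},{"x":0,"y":0,"z":-0.05,"turn":0},{"x":0,"y":0,"z":-0.04,"turn":0},{"x":0,"y":0,"z":-0.02,"turn":0},{"x":0,"y":0,"z":-0.012,"turn":0},{"x":0,"y":0,"z":-0.01,"turn":0},{"x":0,"y":0,"z":0,"turn":0}]' 0.65 40 && python3 -m inch '[{"x":0,"y":0,"z":0,"turn":0},{"x":0,"y":0,"z":0,"turn":0},{"x":0,"y":0,"z":0,"turn":0},{"x":0,"y":0,"z":0,"turn":0},{"x":0,"y":0,"z":0,"turn":0}]' 0 40
```

```text
clock: 3.48
eef_pos: [497.6, 164.4, 4.8]
orientation: [[0.993, 0.119, 0.0], [0.119, -0.993, 0.0], [0.0, -0.0, -1.0]]
wrist_force: [0.5, -0.6, -0.6]
gripper_width: 0.651
grip_force: 0.0
clock: 4.1
eef_pos: [497.4, 164.4, 4.6]
orientation: [[0.993, 0.119, -0.0], [0.119, -0.993, -0.0], [-0.0, 0.0, -1.0]]
wrist_force: [-0.3, -0.6, -0.8]
gripper_width: -0.004
grip_force: 0.0
```

Run:
```python
from h import *
A=cv2.resize(camera('top')[195:255,235:305],None,fx=6,fy=6,interpolation=2);B=cv2.resize(camera('side')[130:215,250:370],None,fx=4.3,fy=4.3,interpolation=2)
h=max(A.shape[0],B.shape[0]);P=lambda I:np.vstack([I,np.zeros((h-I.shape[0],I.shape[1],3),np.uint8)])
O=np.hstack([P(A),P(B)]);O=cv2.resize(O,None,fx=.85,fy=.85);cv2.imwrite('pics/c.png',O[:,:,::-1]);print(O.shape)
```

```text
(311, 796, 3)
```

View pics/c.png

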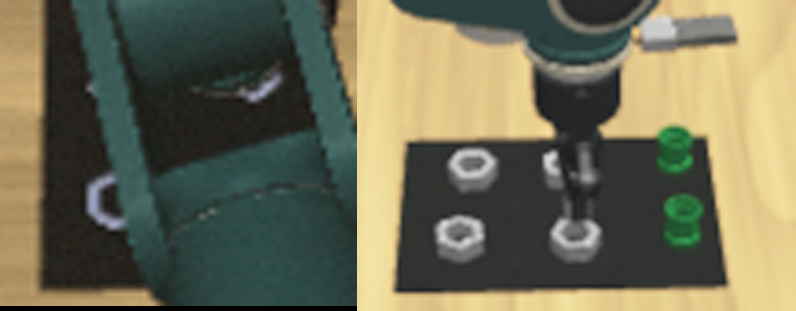

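```bash
python3 -m inch '[{"x":0,"y":0,"z":0.03,"turn":0},{"x":0,"y":0,"z":0.02,"turn":0},{"x":0,"y":0,"z":0,"turn":0}]' 0 40
python3 - <<'E'
from h import *
a=camera('side')[130:215,260:360]
E
python3 -m inch '[{"x":0,"y":0,"z":0,"turn":0},{"x":0,"y":0,"z":0,"turn":0},{"x":0,"y":0,"z":0,"turn":0},{"x":0,"y":0,"z":0,"turn":0}]' 0.65 40
python3 - <<'E'
from h import *
B=camera('side');g=B.min(2)>75;m=np.zeros_like(g);m[165:206,264:328]=g[165:206,264:328];print([(b[0],b[1]) for b in blobs(m,15)])
# predicted pixels of TCP
c=calibration('side');E=np.linalg.inv(c['extrinsics'])
for P in [(497.4,164.4,54.6),(497.4,192,54.6),(497.4,137,54.6),(497.1,166.7,22)]:
    q=E@np.r_[P,1];u,v=q[0]/-q[2],-q[1]/-q[2];k=1+c['k1']*(u*u+v*v);print(P,c['fx']*u*k+c['cx'],c['fy']*v*k+c['cy'])
cv2.imwrite('pics/d.png',cv2.resize(B[130:215,250:370],None,fx=6,fy=6,interpolation=2)[:,:,::-1])
E
```

```text
clock: 4.58
eef_pos: [498.4, 164.7, 56.2]
orientation: [[0.993, 0.119, 0.003], [0.119, -0.993, 0.001], [0.003, -0.0, -1.0]]
wrist_force: [-0.2, 0.4, -0.4]
gripper_width: -0.0
grip_force: 0.0
clock: 5.12
eef_pos: [497.4, 164.4, 54.4]
orientation: [[0.993, 0.119, -0.0], [0.119, -0.993, -0.0], [-0.0, 0.0, -1.0]]
wrist_force: [0.2, 0.4, 0.2]
gripper_width: 0.652
grip_force: 0.0
[(np.int32(149), array([283.25, 166.31])), (np.int32(32), array([322.16, 165.97])), (np.int32(140), array([281.3 , 175.69])), (np.int32(86), array([304.85, 176.49])), (np.int32(154), array([277.64, 194.73])), (np.int32(153), array([309.41, 194.79]))]
(497.4, 164.4, 54.6) 309.86310840184115 186.02391515206918
(497.4, 192, 54.6) 309.5947397946287 180.67874983720242
(497.4, 137, 54.6) 310.13768823855975 191.48481794969254
(497.1, 166.7, 22) 309.746717319545 193.0808468985122
```

View pics/d.png

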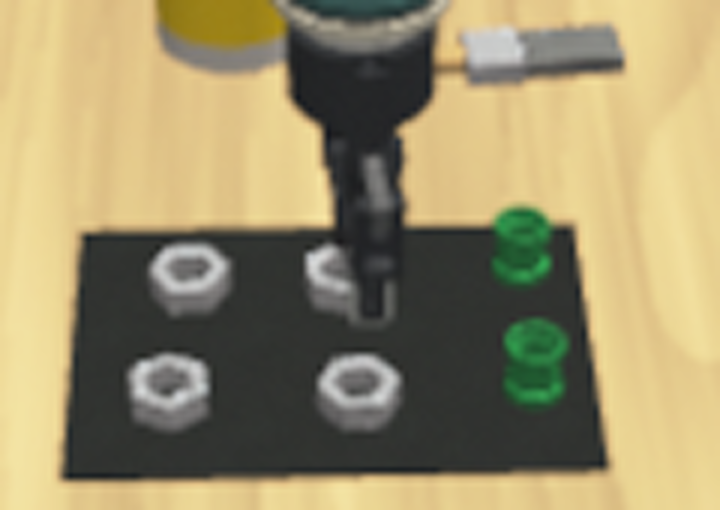

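```bash
python3 -m inch '[{"x":0,"y":0.002,"z":-0.03,"turn":0},{"x":0,"y":0,"z":-0.02,"turn":0},{"x":0,"y":0,"z":-0.006,"turn":0},{"x":0,"y":0,"z":0,"turn":0}]' 0.65 40;python3 -m inch '[{"x":0,"y":0,"z":-0.004,"turn":0},{"x":0,"y":0,"z":0,"turn":0}]'; python3 -m inch '[{"x":0,"y":0,"z":-0.003,"turn":0},{"x":0,"y":0,"z":0,"turn":0}]'
```

```text
clock: 5.68
eef_pos: [497.5, 166.4, -1.3]
orientation: [[0.993, 0.119, -0.0], [0.119, -0.993, -0.0], [-0.0, 0.0, -1.0]]
wrist_force: [-0.0, -0.2, 1.1]
gripper_width: 0.65
grip_force: 0.0
clock: 5.92
eef_pos: [497.7, 166.4, -5.1]
orientation: [[0.993, 0.119, 0.0], [0.119, -0.993, 0.0], [0.0, -0.0, -1.0]]
wrist_force: [-0.2, -0.1, 0.6]
gripper_width: 0.648
grip_force: 0.0
clock: 6.18
eef_pos: [497.4, 166.4, -8.5]
orientation: [[0.993, 0.119, -0.0], [0.119, -0.993, -0.0], [-0.0, -0.0, -1.0]]
wrist_force: [0.2, 0.6, 0.4]
gripper_width: 0.653
grip_force: 0.0
```

```bash
for i in 1 2; do python3 -m inch '[{"x":0,"y":0,"z":-0.003,"turn":0},{"x":0,"y":0,"z":0,"turn":0}]' | sed -n '2p;4p';done
python3 - <<'E'
from h import *
B=camera('side');cv2.imwrite('pics/e.png',cv2.resize(B[130:215,250:370],None,fx=6,fy=6,interpolation=2)[:,:,::-1])
E
```

```text
eef_pos: [497.3, 166.4, -11.7]
wrist_force: [-0.3, -0.3, 0.1]
eef_pos: [497.3, 166.4, -14.7]
wrist_force: [-0.0, 0.2, -0.6]
```

View pics/e.png

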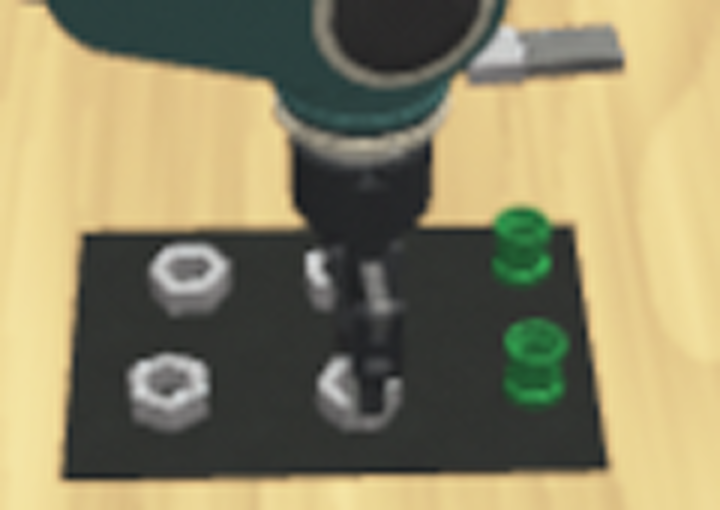

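```bash
for i in 1 2 ; do python3 -m inch '[{"x":-0.001,"y":0,"z":-0.0035,"turn":0},{"x":0,"y":0,"z":0,"turn":0}]' | sed -n '2p;4p';done;  python3 -m inch '[{"x":0,"y":0,"z":0,"turn":0},{"x":0,"y":0,"z":0,"turn":0},{"x":0,"y":0,"z":0,"turn":0},{"x":0,"y":0,"z":0,"turn":0}]' 0 40
```

```text
eef_pos: [496.2, 166.4, -18.2]
wrist_force: [0.2, 0.0, 1.0]
eef_pos: [495.2, 166.4, -21.7]
wrist_force: [0.0, 0.7, -0.4]
clock: 7.72
eef_pos: [495.7, 166.5, -21.1]
orientation: [[0.993, 0.119, 0.0], [0.119, -0.993, 0.0], [0.0, -0.0, -1.0]]
wrist_force: [-0.9, -1.3, 6.1]
gripper_width: 0.463
grip_force: 41.0
```

```bash
python3 -m inch '[{"x":0,"y":0,"z":0,"turn":0},{"x":0,"y":0,"z":0.0035,"turn":0},{"x":0,"y":0,"z":0,"turn":0}]' 0.6 40|sed -n '2p;4,5p'; python3 -m inch '[{"x":0,"y":0,"z":0,"turn":0},{"x":0,"y":0,"z":0,"turn":0},{"x":0,"y":0,"z":0,"turn":0}]' 0 40;python3 -m inch '[{"x":0,"y":0,"z":0.03,"turn":0},{"x":0,"y":0,"z":0.06,"turn":0},{"x":0,"y":0,"z":0.06,"turn":0},{"x":0,"y":0,"z":0.05,"turn":0},{"x":0,"y":0,"z":0,"turn":0}]'
```

```text
eef_pos: [495.6, 166.5, -17.7]
wrist_force: [0.2, -0.2, 0.3]
gripper_width: 0.601
clock: 8.48
eef_pos: [495.6, 166.5, -17.6]
orientation: [[0.993, 0.119, 0.0], [0.119, -0.993, 0.0], [0.0, -0.0, -1.0]]
wrist_force: [-1.8, -0.0, 5.7]
gripper_width: 0.463
grip_force: 40.0
clock: 9.1
eef_pos: [496.8, 166.8, 186.2]
orientation: [[0.993, 0.119, 0.006], [0.119, -0.993, 0.002], [0.006, -0.001, -1.0]]
wrist_force: [0.4, 0.1, -2.0]
gripper_width: 0.458
grip_force: 40.8
```

```bash
python3 -m inch '[{"x":0.001,"y":-0.044,"z":0,"turn":0},{"x":0.001,"y":-0.05,"z":0,"turn":0},{"x":0.001,"y":-0.05,"z":0,"turn":0},{"x":0.001,"y":-0.05,"z":0,"turn":0},{"x":0.001,"y":-0.05,"z":0,"turn":0},{"x":0.002,"y":-0.05,"z":0,"turn":0},{"x":0.001,"y":-0.05,"z":0,"turn":0},{"x":0.001,"y":-0.05,"z":0,"turn":0},{"x":0.0015,"y":-0.03,"z":0,"turn":0},{"x":0,"y":0,"z":-0.03,"turn":0},{"x":0,"y":0,"z":0,"turn":0},{"x":0,"y":0,"z":0,"turn":0}]'
python3 - <<'E'
from h import *
t=camera('top');s=camera('side')
cv2.imwrite('pics/t2.png',t[:,:,::-1]);cv2.imwrite('pics/s2.png',s[:,:,::-1])
A=cv2.resize(s[220:310,280:360],None,fx=6,fy=6,interpolation=2);B=cv2.resize(t[180:225,375:420],None,fx=6,fy=6,interpolation=2)
O=np.zeros((540,760,3),np.uint8);O[:,:480]=A;O[:270,490:760]=B;cv2.imwrite('pics/f.png',O[:,:,::-1])
E
```

```text
clock: 10.6
eef_pos: [506.0, -257.3, 152.4]
orientation: [[0.993, 0.119, -0.0], [0.119, -0.993, 0.0], [-0.0, -0.0, -1.0]]
wrist_force: [-0.5, 0.5, -0.7]
gripper_width: 0.461
grip_force: 40.9
```

View pics/f.png

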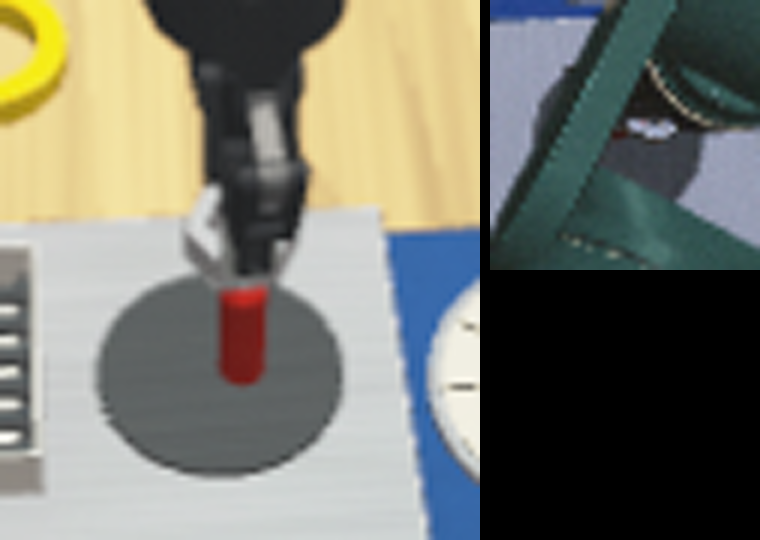

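Run:
```python
from h import *
s=cv2.imread('pics/s2.png')[:,:,::-1]
print(s[258:272,314:328].min(2)); print(s[258:272,320])
for r in(266.5,267.0,267.5,268): print(r,plane('side',[320.2,r],174)[0].round(1))
```

```text
[[204 177 148 105  49  36  38  49  55  55  55  54  53  42]
 [214 209 170 111  64  35  37  46  47  46  44  43  41  37]
 [212 213 179 125  78  35  38  38  40  39  37  70 136 141]
 [188 213 179 131  90  50  38  41  42  41  38  79 150 151]
 [128 188 167 117  96  61  38  41  42  39  40  80 126 132]
 [102 129 125 112  94  58  38  42  43  39  39  79 114 135]
 [104 102 105 112  93  57  39  46  51  45  38  80 115 160]
 [103 103 106 112 100  66  37  48  65  69  68  97 129 182]
 [121 117 108 114 112 105 101 102 105 106 106 112 158 197]
 [106 124 121 114 115 115 128 118 106  98 103 102 142 191]
 [ 95 105  92  76  73  71  80  73  64  58  77  93 106 129]
 [ 93  94  72  38  36  37  38  36  36  33  67  92  94  95]
 [ 94  94  70  29  30  33  35  34  33  32  68  93  95  95]
 [ 94  95  70  24  28  27  30  29  29  29  77  93  93  93]]
[[ 38  39  40]
 [ 37  39  40]
 [ 38  39  40]
 [ 38  39  41]
 [ 38  39  41]
 [ 38  40  41]
 [ 39  40  41]
 [ 37  39  41]
 [104 102 101]
 [131 128 128]
 [181  82  80]
 [193  45  38]
 [183  42  35]
 [133  34  30]]
266.5 [ 507.5 -272.8  174. ]
267.0 [ 507.4 -274.3  174. ]
267.5 [ 507.3 -275.9  174. ]
268 [ 507.3 -277.4  174. ]
```

```bash
cat > n.py <<'E'
from h import *
im=camera('side').astype(int);r=im[...,0]-im[...,1];m=np.zeros(r.shape,bool);m[262:306,352:410]=r[262:306,352:410]>40
ys,xs=np.where(m);w=r[ys,xs].astype(float);P=plane('side',np.c_[xs,ys],78)[:,:2];H=plane('side',[380.2,282],78)[0,:2]
d=((P-H)*w[:,None]).sum(0);print('needle',(np.pi-np.arctan2(d[1],d[0])+.024)%(2*np.pi),len(xs))
E
python3 n.py; python3 -m inch '[{"x":0.0012,"y":0,"z":-0.01,"turn":0},{"x":0,"y":0,"z":-0.01,"turn":0},{"x":0,"y":0,"z":-0.003,"turn":0},{"x":0,"y":0,"z":0,"turn":0}]'|sed -n '2p;4p';python3 n.py;  python3 -m inch '[{"x":0,"y":0,"z":-0.003,"turn":0},{"x":0,"y":0,"z":-0.003,"turn":0},{"x":0,"y":0,"z":0,"turn":0}]'|sed -n '2p;4p'; python3 n.py
```

```text
needle 1.1249443067212042 26
eef_pos: [507.0, -257.5, 128.8]
wrist_force: [0.4, -0.0, -1.2]
needle 1.1248301085577355 26
eef_pos: [507.0, -257.5, 122.8]
wrist_force: [0.2, -0.1, -1.1]
needle 1.1093917399333613 27
```

```bash
python3 -m inch '[{"x":0,"y":0,"z":-0.005,"turn":0},{"x":0,"y":0,"z":-0.005,"turn":0},{"x":0,"y":0,"z":-0.005,"turn":0},{"x":0,"y":0,"z":0,"turn":0}]'|sed -n '2p;4p'; python3 n.py; python3 -m inch '[{"x":0,"y":0,"z":-0.007,"turn":0},{"x":0,"y":0,"z":-0.007,"turn":0},{"x":0,"y":0,"z":0,"turn":0}]'|sed -n '2p;4p';python3 n.py
```

```text
eef_pos: [506.9, -257.5, 107.5]
wrist_force: [-0.2, -0.2, -0.8]
needle 1.092552487139434 26
eef_pos: [506.8, -257.5, 93.2]
wrist_force: [-0.1, -0.1, -1.5]
needle 1.0905303640761623 27
```

```bash
python3 -m inch '[{"x":0,"y":0,"z":-0.007,"turn":0},{"x":0,"y":0,"z":-0.007,"turn":0},{"x":0,"y":0,"z":-0.003,"turn":0},{"x":0,"y":0,"z":0,"turn":0}]'|sed -n '2p;4p'; python3 n.py; python3 -m inch '[{"x":0,"y":0,"z":-0.002,"turn":0},{"x":0,"y":0,"z":-0.001,"turn":0},{"x":0,"y":0,"z":0,"turn":0}]'|sed -n '2p;4p';python3 n.py
```

```text
eef_pos: [507.0, -257.6, 76.8]
wrist_force: [-1.3, 1.0, -2.0]
needle 1.0339422247446448 29
eef_pos: [507.2, -257.6, 74.1]
wrist_force: [-0.3, 0.9, -0.4]
needle 1.4037701958851145 23
```

```bash
python3 -m inch '[{"x":0,"y":0,"z":-0.001,"turn":0},{"x":0,"y":0,"z":0,"turn":0}]'|sed -n '2p;4p';python3 n.py;python3 -m inch '[{"x":0,"y":0,"z":0,"turn":0},{"x":0,"y":0,"z":0,"turn":0},{"x":0,"y":0,"z":0,"turn":0},{"x":0,"y":0,"z":0,"turn":0}]' 0.65;python3 n.py
```

```text
eef_pos: [507.2, -257.6, 73.0]
wrist_force: [0.7, 2.3, -0.4]
needle 1.511267314563455 23
clock: 14.48
eef_pos: [507.2, -257.6, 73.1]
orientation: [[0.993, 0.119, 0.0], [0.119, -0.993, -0.0], [0.0, 0.0, -1.0]]
wrist_force: [-0.4, -0.6, 0.6]
gripper_width: 0.654
grip_force: 0.0
needle 1.8388383794763659 22
```

```bash
python3 -m inch '[{"x":0,"y":0,"z":0.02,"turn":0},{"x":0,"y":0,"z":0.045,"turn":0},{"x":0,"y":0,"z":0.045,"turn":0},{"x":-0.012,"y":0.045,"z":0,"turn":4},{"x":-0.012,"y":0.045,"z":0,"turn":4},{"x":-0.012,"y":0.045,"z":0,"turn":4},{"x":-0.012,"y":0.045,"z":0,"turn":4},{"x":-0.012,"y":0.045,"z":0,"turn":4},{"x":-0.012,"y":0.045,"z":0,"turn":4},{"x":-0.012,"y":0.045,"z":0,"turn":4},{"x":-0.012,"y":0.045,"z":0,"turn":0},{"x":-0.012,"y":0.045,"z":0,"turn":0},{"x":-0.008,"y":0.022,"z":0,"turn":0},{"x":0,"y":0,"z":0,"turn":0},{"x":0,"y":0,"z":0,"turn":0}]';python3 n.py
python3 - <<'E'
from h import *
s=camera('side');g=s.min(2)>75;m=np.zeros_like(g);m[170:206,266:328]=g[170:206,266:328];print([(b[0],b[1]) for b in blobs(m,15)])
E
```

```text
clock: 16.4
eef_pos: [391.4, 169.1, 184.0]
orientation: [[0.821, 0.571, 0.001], [0.571, -0.821, 0.0], [0.001, 0.0, -1.0]]
wrist_force: [0.7, -0.0, 0.1]
gripper_width: 0.649
grip_force: 0.0
needle 1.8373249101782505 22
[(np.int32(137), array([281.23, 175.64])), (np.int32(131), array([306.79, 175.56])), (np.int32(149), array([277.62, 194.6 ]))]
```

```bash
python3 -m inch '[{"x":-0.0005,"y":0.0007,"z":-0.05,"turn":0},{"x":0,"y":0,"z":-0.05,"turn":0},{"x":0,"y":0,"z":-0.05,"turn":0},{"x":0,"y":0,"z":-0.03,"turn":0},{"x":0,"y":0,"z":-0.015,"turn":0},{"x":0,"y":0,"z":-0.0065,"turn":0},{"x":0,"y":0,"z":0,"turn":0},{"x":0,"y":0,"z":0,"turn":0}]'|sed -n '2p;4p'; python3 -m inch '[{"x":0,"y":0,"z":0,"turn":0},{"x":0,"y":0,"z":0,"turn":0},{"x":0,"y":0,"z":0,"turn":0},{"x":0,"y":0,"z":0,"turn":0}]' 0 40
```

```text
eef_pos: [391.3, 170.3, -17.3]
wrist_force: [0.1, 0.4, 0.2]
clock: 18.0
eef_pos: [391.2, 170.3, -17.3]
orientation: [[0.821, 0.571, 0.001], [0.571, -0.821, 0.0], [0.001, 0.0, -1.0]]
wrist_force: [-1.9, -1.5, 7.1]
gripper_width: 0.457
grip_force: 39.3
```

```bash
python3 -m inch '[{"x":0,"y":0,"z":0.03,"turn":0},{"x":0,"y":0,"z":0.06,"turn":0},{"x":0,"y":0,"z":0.06,"turn":0},{"x":0,"y":0,"z":0.04,"turn":0},{"x":0.012,"y":-0.045,"z":0,"turn":-4},{"x":0.012,"y":-0.045,"z":0,"turn":-4},{"x":0.012,"y":-0.045,"z":0,"turn":-4},{"x":0.012,"y":-0.045,"z":0,"turn":-4},{"x":0.012,"y":-0.045,"z":0,"turn":-4},{"x":0.012,"y":-0.045,"z":0,"turn":-4},{"x":0.012,"y":-0.045,"z":0,"turn":-4},{"x":0.012,"y":-0.045,"z":0,"turn":0},{"x":0.012,"y":-0.045,"z":0,"turn":0},{"x":0.008,"y":-0.022,"z":0,"turn":0},{"x":0,"y":0,"z":-0.02,"turn":0},{"x":0,"y":0,"z":0,"turn":0},{"x":0,"y":0,"z":0,"turn":0}]'
python3 - <<'E'
from h import *
s=camera('side');cv2.imwrite('pics/s3.png',s[:,:,::-1])
A=cv2.resize(s[220:310,280:360],None,fx=6,fy=6,interpolation=2);cv2.imwrite('pics/g.png',A[:,:,::-1])
E
```

```text
clock: 20.12
eef_pos: [506.6, -256.1, 151.8]
orientation: [[0.993, 0.12, 0.0], [0.12, -0.993, 0.0], [0.0, -0.0, -1.0]]
wrist_force: [-0.1, 0.5, -1.0]
gripper_width: 0.457
grip_force: 40.8
```

View pics/g.png

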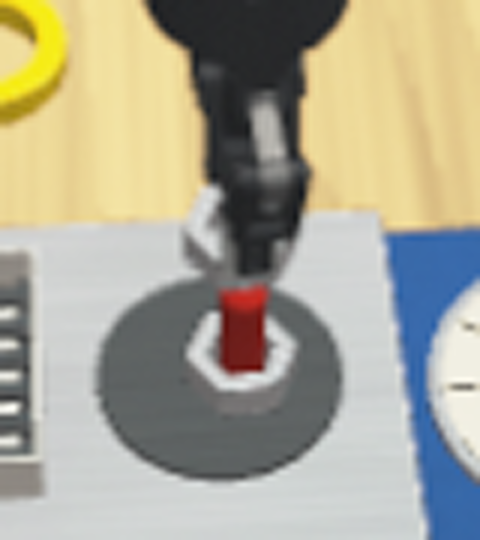

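```bash
python3 -m inch '[{"x":0.0006,"y":-0.0007,"z":-0.01,"turn":0},{"x":0,"y":0,"z":-0.01,"turn":0},{"x":0,"y":0,"z":-0.005,"turn":0},{"x":0,"y":0,"z":0,"turn":0}]'|sed -n '2p;4p';python3 n.py;  python3 -m inch '[{"x":0,"y":0,"z":-0.003,"turn":0},{"x":0,"y":0,"z":-0.003,"turn":0},{"x":0,"y":0,"z":0,"turn":0}]'|sed -n '2p;4p'; python3 n.py
```

```text
eef_pos: [507.1, -257.4, 126.0]
wrist_force: [-0.0, -0.1, -1.8]
needle 1.8365107258181617 23
eef_pos: [507.2, -257.5, 120.3]
wrist_force: [0.1, -0.2, -0.3]
needle 1.8155523633038972 22
```

Threaded again; lower on.

```bash
python3 -m inch '[{"x":0,"y":0.0005,"z":-0.006,"turn":0},{"x":0,"y":0,"z":-0.006,"turn":0},{"x":0,"y":0,"z":-0.006,"turn":0},{"x":0,"y":0,"z":0,"turn":0}]'|sed -n '2p;4p';python3 n.py;  python3 -m inch '[{"x":0,"y":0,"z":-0.006,"turn":0},{"x":0,"y":0,"z":-0.002,"turn":0},{"x":0,"y":0,"z":0,"turn":0}]'|sed -n '2p;4p'; python3 n.py
```

```text
eef_pos: [507.0, -256.9, 101.9]
wrist_force: [0.3, -0.3, -1.2]
needle 1.8352886665228876 23
eef_pos: [507.2, -257.0, 94.4]
wrist_force: [1.2, -0.6, -1.7]
needle 1.8364667298842117 23
```

```bash
for i in 1 2; do python3 -m inch '[{"x":0,"y":0,"z":-0.0015,"turn":0},{"x":0,"y":0,"z":-0.001,"turn":0},{"x":0,"y":0,"z":0,"turn":0}]'|sed -n '2p;4p';python3 n.py; done
```

```text
eef_pos: [507.2, -257.0, 92.0]
wrist_force: [-0.1, -0.9, -1.0]
needle 1.8365038552297162 23
eef_pos: [507.2, -257.1, 89.5]
wrist_force: [-1.0, 0.7, -1.8]
needle 2.038631833657921 23
```

```bash
python3 -m inch '[{"x":0,"y":0,"z":-0.0015,"turn":0},{"x":0,"y":0,"z":0,"turn":0}]'|sed -n '2p;4p';python3 n.py;python3 -m inch '[{"x":0,"y":0,"z":0,"turn":0},{"x":0,"y":0,"z":0,"turn":0},{"x":0,"y":0,"z":0,"turn":0},{"x":0,"y":0,"z":0,"turn":0}]' 0.65|sed -n '2p;4,5p';python3 -m inch '[{"x":0,"y":0,"z":0.02,"turn":0},{"x":0,"y":0,"z":0.04,"turn":0},{"x":0,"y":0,"z":0.05,"turn":0},{"x":0,"y":0.05,"z":0,"turn":0},{"x":0,"y":0.05,"z":0,"turn":0},{"x":0,"y":0.05,"z":0,"turn":0},{"x":0,"y":0,"z":0,"turn":0},{"x":0,"y":0,"z":0,"turn":0}]'; python3 n.py
python3 - <<'E'
from h import *
s=camera('side');t=camera('top')
A=cv2.resize(s[230:320,260:420],None,fx=5,fy=5,interpolation=2)
cv2.imwrite('pics/h.png',A[:,:,::-1]);cv2.imwrite('pics/t4.png',t[:,:,::-1])
im=t.astype(int);r=im[...,0]-im[...,1];m=np.zeros(r.shape,bool);m[143:180,374:410]=(r[143:180,374:410]>50)
ys,xs=np.where(m);P=plane('top',np.c_[xs,ys],78)[:,:2];d=(P-plane('top',[391.5,160.6],78)[0,:2]).mean(0);print('top needle',(np.pi-np.arctan2(d[1],d[0])+.024)%(2*np.pi),len(xs))
E
```

```text
eef_pos: [507.3, -257.1, 88.1]
wrist_force: [0.9, 0.2, -0.1]
needle 2.4444631983362313 23
eef_pos: [507.3, -257.1, 88.1]
wrist_force: [-0.8, 0.3, -0.3]
gripper_width: 0.651
clock: 24.78
eef_pos: [507.4, -107.3, 199.3]
orientation: [[0.993, 0.12, 0.001], [0.12, -0.993, -0.001], [0.001, 0.001, -1.0]]
wrist_force: [-0.4, -0.6, -0.4]
gripper_width: 0.653
grip_force: 0.0
needle 2.5511276180115665 29
top needle 2.5910242791532383 14
```

View pics/h.png

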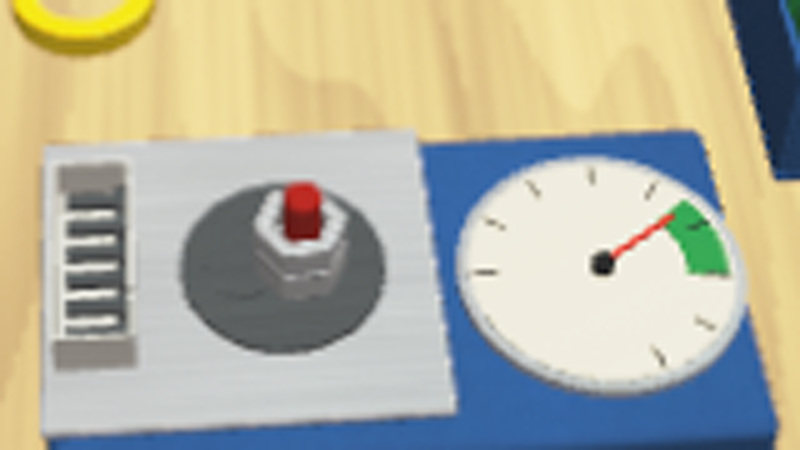

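```bash
python3 n.py
python3 - <<'E'
from h import *
for n,f,R,H in(('top','pics/t4.png',(370,140,414,184),(391.5,160.6)),('side','pics/s3.png',(350,259,412,309),(380.2,282))):
    im=cv2.imread(f)[:,:,::-1].astype(int);ex=im[...,1]-im[...,0]
    m=np.zeros(ex.shape,bool);m[R[1]:R[3],R[0]:R[2]]=((ex>25)&(im[...,1]>im[...,2]+15))[R[1]:R[3],R[0]:R[2]]
    ys,xs=np.where(m);P=plane(n,np.c_[xs,ys],76)[:,:2];d=P-plane(n,H,76)[0,:2]
    a=(np.pi-np.arctan2(d[:,1],d[:,0])+.024)%(2*np.pi);print(n,len(a),np.percentile(a,[0,2,50,98,100]).round(3))
E
```

```text
needle 2.5511448170452136 29
top 68 [2.436 2.452 2.872 3.256 3.26 ]
side 128 [2.481 2.502 2.932 3.341 3.361]
```

```bash
python3 -c "
from bench import *
print(hand_in())"
```

```text
the job is handed in; nothing more can be done
None
```

I threaded two nuts flat onto the pin and handed the job in with the needle at rest at about 2.55 rad (the cameras read 2.55 and 2.59), only about 0.08 rad inside the green band's lower edge of 2.47; the other two nuts are still on the mat and the judge returned no verdict.

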